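# Retain a panel painting with a quarter-turn T-slot stop

### The arm

A 6-joint arm with a two-finger parallel gripper is mounted at the origin on the work surface. World frame = base frame: x ahead of the robot, y to its left, z up, the work surface at z = 0. Lengths are in mm, angles in rad, forces in N, time in s.
With the tool pointing down it reaches from about 400 to 925 mm from the base axis. Payload 12.5 kg.
Tool frame: the origin (TCP) lies between the finger pads; the fingertips stand 25 mm ahead of it and the grasp point (between the pads) lies 6 mm ahead of it; z points along the fingers, y is the line along which they close (so a half turn about z gives the same grasp; the last joint's range is limited). The gripper opens to 95 mm and grips with 3 to 60 N. Pads are 20 mm wide; open, the fingers measure 119 mm over their backs; the gripper's body (75 mm by 180 mm) begins 59 mm behind the grasp point.
Start: joints at [-1.454, 0.491, 1.559, -0, 1.092, -0.106], TCP at [138.122, -609.562, 239.661] pointing down, gripper open.
Joint ranges: [-3.1, 3.1], [-0.84, 2.19], [0.05, 2.79], [-1.13, 4.28], [0.06, 2.93], [-2.69, 2.69]. Speed limits (rad/s): [2.22, 2.22, 2.79, 3.14, 3.14, 3.14].

### API

Orientations are given as [roll, pitch, yaw] about the fixed x, y, z axes, in that order (R = Rz(yaw) Ry(pitch) Rx(roll)).
In Python, from cell import state, read_camera, job_done, cut_out gives the robot as it stands. The module is installed in compiled form; this text tells all that it offers.
- The arm moves only by the tool jog_arm, never from a script. Its argument "motion" is a list of rows, each a list of 2 entries, a list of its own where there are three numbers: the shift along the tool's x, y, z in mm, then the turn about the tool's z in rad. A call has 1 to 5 rows; each row is the pose to reach, as a shift and turn from the pose commanded when the call began, along the tool's axes at that moment; what a row does not reach only later rows make up. A row lasts 1/10 s, in which the tool goes at most 50 mm and 8.59 degrees, less where a joint would pass 70% of its speed; a pose out of reach is approached as far as the arm can. A call with a gripper value outside its range is refused whole. "grip" is the closure, from 0 (fully open) to 1 (shut), set as the call begins (left out, the last holds). The fingers move at their own pace and stop on an object; the grip force is fixed at half the most. Time passes only in rows, so rows that repeat a pose let the fingers close. It gives the time, the measured TCP pose, the force, the opening and the grip force at its end, in the units of the state.
- state(): the state, without advancing time (a new reading comes with each control period).
- read_camera(name): name is "scene" or "top" or "wrist"; returns a dict with "img" (384x512x3 uint8, blue, green, red), "vertical_fov" (degrees; the focal length in pixels is half the picture's height over the tangent of half this angle, whatever the lens; pixels are square), "cx", "cy" (the principal point, pixels), "extrinsics" (4x4, takes a point from camera to world coordinates). Camera axes: x right, y up, looking along -z (the intrinsics and any distortion apply to the point x, -y, -z); pixel columns grow to the right and rows downward; lengths in mm; the calibration is good to about 2 mm. The wrist camera is an equidistant fisheye: a pixel r from the principal point sees the ray r / f radians off the axis. A picture is of the moment at which its call begins. There is no depth.
- job_done(): hands the job in; it is judged then, once.
Trained networks look in a picture, given as the dict that the camera call returned (one of the last four; its "shot" number tells which), for a name from the list of things; names that differ only in an ending like _2 or _b are one class to them, and where a whole thing is asked for, a point or a joint stands for the part that bears it (a point fixed in the world has none). Each returns a list of dicts, best first, with "p" (0 to 1); they miss things now and then, are a little off and sometimes report something else, mostly with a low value. They report only what shows in the picture. A call takes as long as a camera call. They do not tell look-alikes from the thing itself.
- cut_out(name, picture): "region" (384x512 bool, what is visible of it) and "box" ([left, top, right, bottom] in pixels, round what is visible of it).
The state is a dict: "t": time; "joints": joint angles; "qvel": joint speeds; "tau": joint torques, N m; "eef_pos": TCP position; "tcp_rot": TCP orientation; "ft_force": force on the tool from outside, world axes, zero at the start; "moment": the same for the moment, N m; "opening": opening from 0.0 (shut) to 1.0 (fully open); "grip_force": force on a finger pad.
Only numpy, scipy, OpenCV 4.12 (cv2) and the standard library are available. Lean on these libraries where they do the work, as an engineer would, in place of code of your own. Each camera call takes 0.05 s, during which the arm holds its last target. There are 200 camera calls.

### The job

Take the sprung T-toggle stop out of its parking block, drop its foot through the slot of the working board's track in front of the panel painting, press it down and turn it clockwise a quarter turn so that it locks under the slot. Then slide it along the slot until its white collar bears lightly but firmly on the end of the panel's batten (push it with about 8 to 12 N) with the panel up against the sprung fence, and let go. Be gentle with the old panel, keep your fingers off it, do not force the stop, and leave the jars and other things where they are.

Things in the scene. Friction and masses are not known exactly. Their poses are not given: they have to be found in the camera images.
- toggle: The sprung T-toggle stop, steel and black and white plastic, 66 mm tall, 0.14 kg, standing in its parking block. Origin: centre of the underside of its T-foot; z up along the stem (12 mm dia), x along the foot's length and along the knob's wing. On the stem slides a white collar, 34 mm dia, 16 mm tall: underside at z 8 mm at rest, pushed up at most 7.5 mm (5 N to start, then 1.5 N per mm).
- foot (a point): Top centre of the T-foot (toggle z 5 mm). Foot: 26 mm long along x, 12 mm wide along y, 5 mm thick. Two opposite corners are cut away, so inside the track it turns only clockwise seen from above, and stops after about 100 degrees; the other way it jams at about 55. Let up after turning and slid with a slight push down (2 to 6 N) it runs freely; pulled upwards it binds under the lips.
- knob (a point): Middle of the stop's black knob (toggle z 54 mm). Wing to grip: z 38 to 66 mm, 34 mm long along x, 12 mm thick along y; below it a round skirt 30 mm dia, z 33 to 38 mm. Grip across the thickness near z 58 mm, then the fingertips pass over the panel as the stop is slid.
- board: Fixed plywood working board, 260 (x) x 400 (y) x 30 mm. Origin: centre of its underside. An aluminium T-slot track is let in flush along its y axis at x = 0, from y -190 to +155 mm, closed at both ends. Bystanders lie on it on both sides of the slot.
- slot (a point): Point on the slot's centre line, level with the board's top, at board y -130 mm: a good place to put the foot in; axes as the board's. Slot 14 mm wide, lips 5 mm thick, channel below 28 mm wide, floor 17 mm under the top. Locked, the foot is drawn up under the lips (its underside 10 mm under the board's top), the collar stands on the board, and the stop slides along against 7 to 15 N of friction.
- fence_face (a point): Middle of the felt face of the sprung fence at the board's +y end, where it stands at rest (board y +155 mm; the point does not follow the fence). The fence gives 1 mm per 3 N in +y, at most 10 mm. When the stop is let go it settles back by about 1 mm, so 2 to 5 N of the push are lost.
- panel: Old painted panel, 210 (x) x 160 (y) x 20 mm, 0.4 kg, lying loose across the slot, up to 6 mm short of the fence, nearly square to the board. Origin: centre of its underside. Over the slot a brown batten let into its back (36 mm wide, 10 mm high) stands out of the edge facing board -y by 3 to 17 mm: different each time, not reported, found by sliding the stop against it.
- holder: Fixed wooden parking block, 90 (x) x 130 (y) x 30 mm, right or left of the board. Origin: centre of its underside. The foot hangs in an open pocket 30 x 17 mm at (0, -30) mm, the collar rests on the block's top, toggle x along the block's x. Two brass pins stand 10 mm high at y +45 mm.
- brush: Bystander: fine brush, 190 mm long, lying on the board beside the slot (+x side). Origin on its underside.
- tin: Bystander: flat steel tin, 44 mm dia, 20 mm high, on the board beside the slot (-x side). Origin: centre of its underside.
- jar_red: Bystander: glass jar with red lid, 72 mm dia, 85 mm high, right of the board. Origin: centre of its underside.
- jar_yellow: Bystander: yellow paint jar, 64 mm dia, 95 mm high, left of the board. Origin: centre of its underside.
- dropper: Bystander: amber bottle, 36 mm dia, 95 mm high, beyond the board. Origin: centre of its underside.
- weight: Bystander: waisted glass weight, 56 mm dia, 85 mm high, beyond the board. Origin: centre of its underside.
- saucer: Bystander: white saucer, 110 mm dia, 16 mm high, on the other side of the board from the parking block. Origin: centre of its underside.
Not all that is in view belongs to the job. Leave any blue or pink look-alike of the toggle alone.

How it is judged:
By the outcome, as a careful person would: the job done as asked, in the order asked, and still so for the second after the job is handed in, with the robot touching nothing.
It also fails if it takes over 72 s, if anything falls off the work surface, if the arm or the gripper's body presses on something with over 40 N, if the wrist force passes 120 N, or if a joint passes its speed limit or range.

## Working session

There is one attempt and no reset: what is moved stays moved. The work goes in short steps, Python scripts to look and compute and a tool call to move; the robot and the scene stay as the last step left them, time stands still between calls to the robot, and variables do not carry over. Pictures are saved under pics/ and viewed, at most 10 in all, crops included, and the job is handed in when it is done.

Besides the shell and the picture viewer there is one more tool, called by a JSON object that holds its "method" and its "body". jog_arm: Moves the arm, as the interface text tells. Its arguments: {"type":"object","properties":{"motion":{"type":"array"},"grip":{"type":"number"}},"required":["motion"]}

```bash
mkdir -p pics; cat > h.py <<'E'
import numpy as np,cv2
from cell import state,read_camera,job_done,cut_out
def ray(c,u,v):
    f=192/np.tan(np.radians(c["vertical_fov"])/2)
    return u-c["cx"],v-c["cy"],f
def pix2z(c,u,v,z,fish=False):
    a,b,f=ray(c,u,v);E=np.array(c["extrinsics"])
    if fish:
        r=np.hypot(a,b);t=r/f;d=np.array([np.sin(t)*a/max(r,1e-9),-np.sin(t)*b/max(r,1e-9),-np.cos(t)])
    else: d=np.array([a/f,-b/f,-1.])
    d=E[:3,:3]@d;o=E[:3,3];return o+d*(z-o[2])/d[2]
def proj(c,p,fish=False):
    E=np.array(c["extrinsics"]);q=E[:3,:3].T@(np.asarray(p,float)-E[:3,3]);f=192/np.tan(np.radians(c["vertical_fov"])/2)
    x,y,z=q[0],-q[1],-q[2]
    if fish:
        r=np.hypot(x,y);t=np.arctan2(r,z);return np.array([c["cx"]+f*t*x/r,c["cy"]+f*t*y/r])
    return np.array([c["cx"]+f*x/z,c["cy"]+f*y/z])
E
python3 - <<'E'
from h import *
ims=[]
for n in("scene","top"):
    c=read_camera(n);ims.append(c["img"]);print(n,c["vertical_fov"],c["cx"],c["cy"],np.round(c["extrinsics"],3).tolist())
    cv2.imwrite(f"pics/{n}0.png",c["img"])
    for o in("toggle","board","panel","holder","brush","tin","saucer","jar_red","jar_yellow"):
        print(o,[(np.round(d["box"]).tolist(),round(d["p"],2)) for d in cut_out(o,c)][:4])
print(state())
E
```

```text
scene 55.05092408270416 249.41774173091184 189.93545760814317 [[0.127, -0.616, 0.778, 1358.725], [0.992, 0.086, -0.093, -113.385], [-0.01, 0.783, 0.622, 712.926], [0.0, 0.0, 0.0, 1.0]]
toggle [([71.0, 198.0, 87.0, 218.0], 0.75), ([90.0, 180.0, 102.0, 200.0], 0.63), ([128.0, 160.0, 142.0, 182.0], 0.63), ([117.0, 177.0, 132.0, 197.0], 0.62)]
board [([193.0, 164.0, 344.0, 239.0], 0.64)]
panel [([257.0, 166.0, 326.0, 222.0], 0.63)]
holder [([112.0, 180.0, 161.0, 209.0], 0.72)]
brush [([191.0, 217.0, 250.0, 225.0], 0.57)]
tin [([227.0, 173.0, 241.0, 180.0], 0.61), ([194.0, 165.0, 342.0, 238.0], 0.56)]
saucer [([341.0, 162.0, 379.0, 188.0], 0.77)]
jar_red [([89.0, 208.0, 121.0, 241.0], 0.71)]
jar_yellow [([392.0, 173.0, 421.0, 211.0], 0.81)]
top 57.46350315057833 261.6605432316823 193.07878075845562 [[0.024, 0.994, -0.104, 465.998], [-1.0, 0.023, -0.012, -49.875], [-0.009, 0.105, 0.994, 1043.788], [0.0, 0.0, 0.0, 1.0]]
toggle [([411.0, 210.0, 431.0, 225.0], 0.67), ([375.0, 229.0, 392.0, 244.0], 0.54), ([406.0, 238.0, 420.0, 248.0], 0.54), ([369.0, 267.0, 380.0, 278.0], 0.5)]
board [([167.0
[... 449 characters left out ...]
 189.0], 0.72)]
{'t': 1.0, 'joints': array([-1.45361182e+00,  4.90905897e-01,  1.55890107e+00, -5.48825288e-06,
        1.09171970e+00, -1.05564347e-01]), 'qvel': array([6.39130469e-04, 8.67729433e-05, 1.85432738e-03, 8.32689430e-04,
       4.49821190e-04, 7.43261827e-04]), 'tau': array([ 2.43017512e-04, -6.12479281e+01, -2.58427656e+01,  6.92457589e-02,
        4.44654829e-02, -2.77823324e-05]), 'eef_pos': array([ 138.11350261, -609.55889677,  239.65690845]), 'tcp_rot': array([3.14152755e+00, 1.17963127e-05, 2.22751385e-01]), 'ft_force': array([ 0.40286487, -0.9520258 , -0.0957538 ]), 'moment': array([-0.02484994,  0.01198923,  0.03490189]), 'grip_force': 0.0, 'opening': 1.0032173302230207}
```

View pics/top0.png

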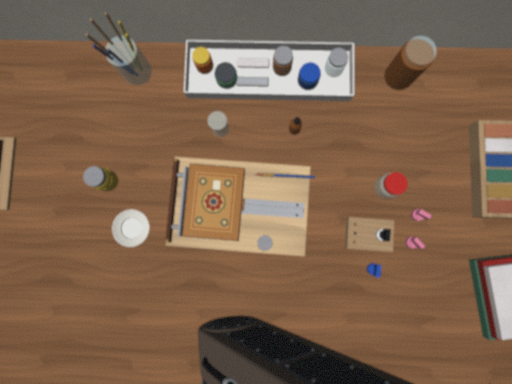

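View pics/scene0.png

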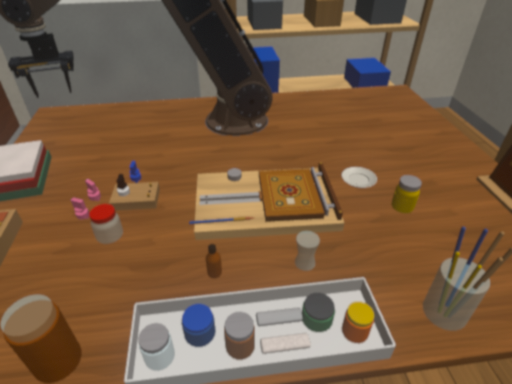

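The top view shows four toggle-like things:
- black and white in the parking block at about (384,235)
- pink at (421,215)
- pink at (416,243)
- blue at (374,270)

I choose the black and white one, since it stands in the block. The panel is at about (213,202), with the fence on the image left (+y). The slot is on the right at (243–304,208), the tin at (265,242) and the brush at (288,176).

```bash
python3 - <<'E'
from h import *
c=read_camera("top")
def reg(o,i=0):
    r=cut_out(o,c)
    return r
for o,z in(("board",30),("holder",30),("panel",50)):
    d=reg(o)[0];m=d["region"].astype(np.uint8);p=np.argwhere(m)[:,::-1].astype(np.float32)
    (u,v),wh,a=cv2.minAreaRect(p);b=cv2.boxPoints(((u,v),wh,a))
    w=np.array([pix2z(c,x,y,z)[:2] for x,y in b]);print(o,np.round(w).tolist(),"ctr",w.mean(0).round(1))
print("knob",pix2z(c,385.5,235,84),"tog det",[(np.round(d["box"]),pix2z(c,*(np.array(d["box"][:2])+d["box"][2:])/2,75).round()) for d in reg("toggle")])
a=c["img"][165:265,160:440];cv2.imwrite("pics/crop1.png",cv2.resize(c["img"][205:265,335:435],(800,480),interpolation=2))
w=read_camera("wrist");cv2.imwrite("pics/w0.png",w["img"]);print(w["vertical_fov"],w["cx"],w["cy"],np.round(w["extrinsics"],3).tolist())
E
```

```text
board [[412.0, 238.0], [677.0, 233.0], [657.0, -179.0], [394.0, -163.0]] ctr [535.   32.2]
holder [[418.0, -277.0], [510.0, -283.0], [505.0, -420.0], [413.0, -413.0]] ctr [ 461.5 -348.2]Traceback (most recent call last):
  File "<stdin>", line 7, in <module>
IndexError: list index out of range
```

{"method": "jog_arm", "body": {"motion": [[[45,-20,0],0.05],[[90,-39,0],0.1],[[135,-58,0],0.15],[[180,-77,0],0.2],[[225,-96,0],0.26]], "grip": 0}}

```text
t: 1.7
eef_pos: [337.7, -464.9, 239.8]
tcp_rot: [3.141, -0.0, -0.04]
ft_force: [0.1, -2.0, 0.5]
opening: 1.0
grip_force: 0.0
```

{"method": "jog_arm", "body": {"motion": [[[40,-30,10],0],[[80,-60,20],0],[[118,-90,40],0],[[118,-90,40],0],[[118,-90,40],0]]}}

```text
t: 2.2
eef_pos: [458.3, -379.8, 199.2]
tcp_rot: [-3.141, 0.001, -0.035]
ft_force: [0.5, 0.2, 0.3]
opening: 1.001
grip_force: 0.0
```

```bash
python3 - <<'E'
from h import *
c=read_camera("wrist");cv2.imwrite("pics/w1.png",c["img"])
print(c["vertical_fov"],c["cx"],c["cy"],np.round(c["extrinsics"],3).tolist());s=state();print(s["eef_pos"],s["tcp_rot"],s["t"])
for o in("toggle","holder"):
    for d in cut_out(o,c)[:3]:
        print(o,np.round(d["box"]),round(d["p"],2))
E
```

```text
65.70646984690485 251.52664269705886 196.11880358637023 [[-0.035, 0.97, 0.241, 525.884], [-0.999, -0.034, -0.01, -381.305], [-0.001, -0.241, 0.971, 345.59], [0.0, 0.0, 0.0, 1.0]]
[ 457.56127911 -380.80152615  199.72639635] [ 3.14139597e+00  1.70562818e-04 -3.63264174e-02] 2.25
toggle [320. 179. 360. 221.] 0.87
toggle [237. 168. 272. 213.] 0.85
toggle [333. 114. 381. 141.] 0.63
holder [166. 142. 287. 225.] 0.69
holder [  0.  33.  96. 233.] 0.28
```

View pics/w1.png

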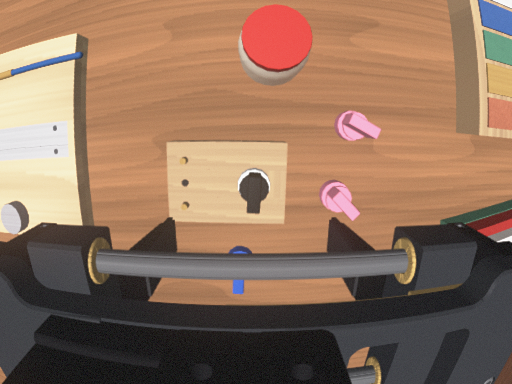

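The black and white toggle stands in the block at about (254,192), its wing running up and down the image. Pink ones are at (352,126) and (337,197), and a blue one at (239,270). I'll fit its pose now.

```bash
python3 - <<'E'
from h import *
c=read_camera("wrist")
im=c["img"]
for u,v in((168,142),(287,142),(285,222),(167,223)): print(pix2z(c,u,v,30,1).round(1))
H=[pix2z(c,u,v,30,1) for u,v in((168,142),(287,142),(285,222),(167,223))]
# pins tops z=40
print("pins",[pix2z(c,u,v,40,1).round(1) for u,v in((184,160),(184,205))])
g=im[160:220,225:285].astype(int).max(2);m=((g<60).astype(np.uint8))
n,l,st,ce=cv2.connectedComponentsWithStats(m);k=1+st[1:,4].argmax();p=np.argwhere(l==k)[:,::-1]+[225,160]
print("dark",p.min(0),p.max(0))
for v in range(p[:,1].min(),p[:,1].max()+1,3):
    q=p[p[:,1]==v,0];print(v,q.min(),q.max(),end=" | ")
cv2.imwrite("pics/crop2.png",cv2.resize(im[150:230,215:295],(560,560),interpolation=cv2.INTER_CUBIC))
t=np.array([459.,-380]);print("proj z88 wing",[proj(c,[t[0]+s*17,t[1],88],1).round(1) for s in(-1,0,1)])
E
```

```text
[ 510.4 -291.6   30. ]
[ 504.2 -420.3   30. ]
[ 414.7 -416.8   30. ]
[ 418.  -281.2   30. ]
pins [array([ 490.6, -310.6,   40. ]), array([ 441.6, -306.4,   40. ])]Traceback (most recent call last):
  File "<stdin>", line 9, in <module>
ValueError: attempt to get argmax of an empty sequence
```

```bash
python3 - <<'E'
from h import *
c=read_camera("wrist")
im=c["img"];cv2.imwrite("pics/crop2.png",cv2.resize(im[150:230,215:295],(560,560),interpolation=cv2.INTER_CUBIC))
g=im[160:220,225:285].astype(int).max(2);print(g.min(),np.percentile(g,[5,10,20]))
m=(g<85).astype(np.uint8)
n,l,st,ce=cv2.connectedComponentsWithStats(m)
if n>1:
    k=1+st[1:,4].argmax();p=np.argwhere(l==k)[:,::-1]+[225,160]
    for v in range(p[:,1].min(),p[:,1].max()+1,3):
        q=p[p[:,1]==v,0];print(v,q.min(),q.max(),end=" | ")
for t in ([459.,-380],[462,-379]):print("proj z88 wing",[proj(c,[t[0]+s*17,t[1],88],1).round(1) for s in(-1,0,1)])
E
```

```text
69 [81. 84. 90.]
172 247 257 | 175 245 258 | 178 256 262 | 181 257 263 | 184 255 264 | 187 255 264 | 190 253 264 | 193 240 263 | 196 242 261 | 199 245 257 | 202 246 256 | 205 248 256 | 208 246 256 | proj z88 wing [array([251.4, 215.7]), array([250.6, 197.7]), array([249.9, 179.1])]
proj z88 wing [array([250.2, 212.6]), array([249.4, 194.5]), array([248.6, 175.8])]
```

View pics/crop2.png

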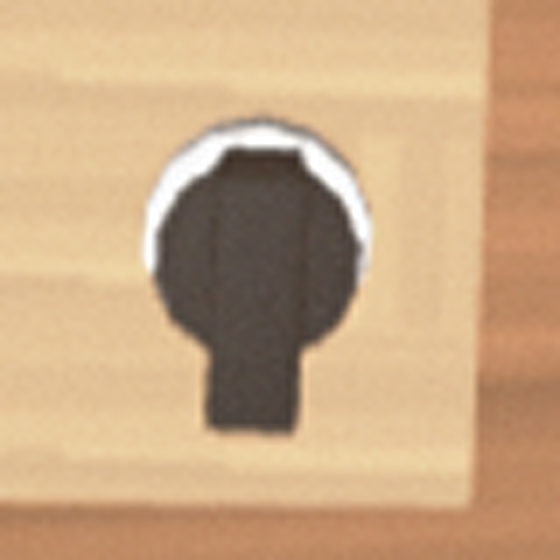

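The close crop confirms a black knob on a white collar, with the wing from v=176 to v=212 at u≈251.5. That puts it at about (462,−381.5) with yaw about −0.05. I'm going down to grip it.

{"method": "jog_arm", "body": {"motion": [[[4,0,40],0.01],[[4,0,80],0.015],[[4,0,100],0.015],[[4,0,111],0.015],[[4,0,111],0.015]]}}

```text
t: 2.95
eef_pos: [460.9, -381.2, 88.0]
tcp_rot: [-3.141, 0.001, -0.053]
ft_force: [0.6, -0.0, 0.0]
opening: 0.998
grip_force: 0.0
```

{"method": "jog_arm", "body": {"motion": [[[0,0,0],0],[[0,0,0],0],[[0,0,0],0],[[0,0,0],0],[[0,0,0],0]], "grip": 1}}

```text
t: 3.45
eef_pos: [461.7, -380.9, 89.1]
tcp_rot: [3.141, -0.0, -0.052]
ft_force: [0.8, 0.1, -1.2]
opening: 0.637
grip_force: 0.0
```

{"method": "jog_arm", "body": {"motion": [[[0,0,0],0],[[0,0,0],0],[[0,0,0],0],[[0,0,0],0],[[0,0,0],0]]}}

```text
t: 3.95
eef_pos: [461.6, -380.8, 88.6]
tcp_rot: [3.142, 0.0, -0.052]
ft_force: [-0.3, -0.4, -0.1]
opening: 0.215
grip_force: 0.0
```

{"method": "jog_arm", "body": {"motion": [[[0,0,0],0],[[0,0,0],0],[[0,0,0],0],[[0,0,0],0],[[0,0,0],0]]}}

```text
t: 4.45
eef_pos: [461.6, -380.8, 88.6]
tcp_rot: [-3.142, 0.0, -0.052]
ft_force: [0.7, 0.2, -1.2]
opening: 0.123
grip_force: 30.0
```

{"method": "jog_arm", "body": {"motion": [[[0,0,-10],0],[[0,0,-40],0],[[0,0,-70],0],[[0,0,-100],0],[[0,0,-110],0]]}}

```text
t: 4.95
eef_pos: [462.2, -381.4, 202.1]
tcp_rot: [3.138, -0.003, -0.052]
ft_force: [0.5, -0.5, -2.0]
opening: 0.124
grip_force: 30.0
```

{"method": "jog_arm", "body": {"motion": [[[2,-45,0],0],[[4,-95,0],0],[[6,-145,0],0],[[8,-195,0],0],[[9,-230,0],0]]}}

```text
t: 5.45
eef_pos: [482.0, -148.9, 198.3]
tcp_rot: [-3.141, 0.001, -0.051]
ft_force: [0.6, -0.2, -1.0]
opening: 0.124
grip_force: 30.0
```

{"method": "jog_arm", "body": {"motion": [[[1,-35,0],0],[[3,-72,0],0],[[3,-72,0],0],[[3,-72,0],0],[[3,-72,0],0]]}}

```text
t: 5.95
eef_pos: [489.3, -80.5, 198.4]
tcp_rot: [3.141, 0.0, -0.053]
ft_force: [-0.3, -0.7, -1.9]
opening: 0.126
grip_force: 30.0
```

```bash
python3 - <<'E'
from h import *
c=read_camera("wrist");cv2.imwrite("pics/w2.png",c["img"]);np.save("w2.npy",c,allow_pickle=True)
s=state();print(s["eef_pos"],s["tcp_rot"],s["ft_force"])
E
```

```text
[489.27575922 -80.7078265  198.41917055] [ 3.14145753e+00  2.14383127e-04 -5.32427031e-02] [-0.06690673 -0.26661699 -1.72395677]
```

View pics/w2.png

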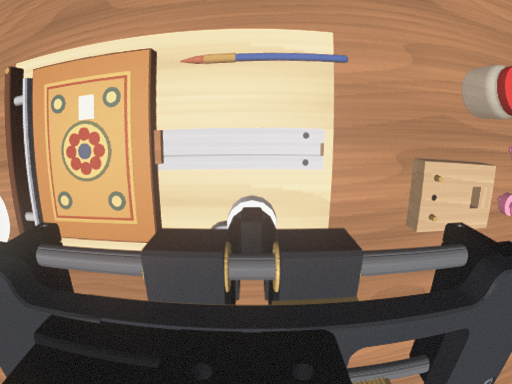

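The rail runs from (160,149) to (324,149), the brown batten end is at (158,148), and the toggle hangs square in the fingers at (250,215). I'll profile the slot's edges.

```bash
python3 - <<'E'
from h import *
c=np.load("w2.npy",allow_pickle=True).item();im=c["img"].astype(int)
for u in(190,230,270,300): print(u,im[124:176,u-3:u+4].mean((1,2)).round().astype(int).tolist())
cv2.imwrite("pics/crop3.png",cv2.resize(c["img"][115:185,140:340],(800,280),interpolation=cv2.INTER_CUBIC))
E
```

```text
190 [220, 219, 219, 219, 222, 223, 220, 221, 223, 223, 223, 226, 226, 224, 223, 224, 223, 223, 223, 220, 222, 223, 221, 225, 226, 224, 224, 224, 224, 223, 214, 199, 213, 220, 221, 223, 222, 224, 226, 225, 223, 223, 224, 223, 223, 225, 222, 221, 220, 219, 219, 220]
230 [221, 220, 220, 221, 224, 222, 220, 221, 222, 222, 226, 227, 226, 224, 224, 225, 225, 224, 222, 221, 222, 221, 225, 227, 226, 225, 223, 225, 226, 224, 201, 202, 222, 221, 222, 221, 221, 226, 226, 226, 224, 224, 224, 225, 226, 226, 223, 221, 221, 221, 221, 221]
270 [219, 218, 219, 222, 226, 226, 223, 222, 223, 225, 227, 227, 227, 225, 225, 227, 228, 226, 224, 222, 221, 222, 226, 227, 227, 226, 225, 227, 228, 226, 204, 207, 225, 223, 221, 221, 222, 226, 227, 227, 226, 225, 226, 227, 228, 228, 223, 222, 221, 222, 222, 222]
300 [217, 216, 215, 219, 226, 227, 225, 222, 222, 219, 216, 213, 217, 218, 225, 227, 228, 228, 226, 224, 223, 223, 226, 228, 227, 227, 226, 227, 228, 227, 213, 206, 223, 225, 223, 219, 213, 208, 205, 205, 213, 224, 227, 228, 228, 228, 225, 222, 221, 222, 223, 223]
```

View pics/crop3.png

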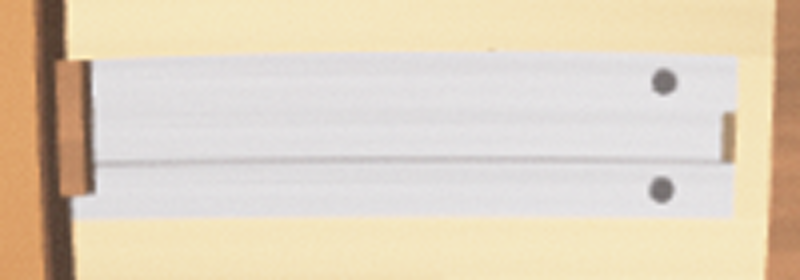

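```bash
python3 - <<'E'
from h import *
c=np.load("w2.npy",allow_pickle=True).item();im=c["img"].astype(int)
# rail edges by blue channel (board low blue)
b=im[:,:,0]
P=[]
for u in range(168,316,4):
    col=b[115:185,u-2:u+3].mean(1);thr=(col[:5].mean()+col[25:30].mean())/2
    k=np.where(col>thr)[0];P.append([u,115+k.min()-.5+0,115+k.max()+.5])
P=np.array(P)
A=np.array([pix2z(c,u,v,30,1)[:2] for u,v,_ in P]);B=np.array([pix2z(c,u,v,30,1)[:2] for u,_,v in P])
D=[]
for u in range(168,310,4):
    col=im[145:165,u-2:u+3].mean((1,2));i=col.argmin();D.append(pix2z(c,u,145+i,30,1)[:2])
D=np.array(D)
for n,q in(("A",A),("B",B),("line",D)):
    f=np.polyfit(q[:,1],q[:,0],1);print(n,f, "x at y=-98",np.polyval(f,-98))
for n,(u,v) in dict(scr1=(306,135.5),scr2=(305.3,162.3),end1=(320.5,143),end2=(320.5,155.5),boardedge=(332.5,150)).items(): print(n,pix2z(c,u,v,30,1).round(1))
print("batten z40",pix2z(c,162.5,147,40,1).round(1),"z30",pix2z(c,163,147,30,1).round(1))
print("panel edge top z50", pix2z(c,157,140,50,1).round(1),pix2z(c,157,60,50,1).round(1),pix2z(c,157,230,50,1).round(1))
E
```

```text
A [5.07879009e-02 5.57597469e+02] x at y=-98 552.620254229806
B [5.51051652e-02 5.12910955e+02] x at y=-98 507.51064889003334
line [6.96814435e-02 5.29554436e+02] x at y=-98 522.7256544992804
scr1 [ 542.3 -140.1   30. ]
scr2 [ 513.4 -138.5   30. ]
end1 [ 533.8 -155.8   30. ]
end2 [ 520.2 -155.5   30. ]
boardedge [ 525.9 -169.2   30. ]
batten z40 [539.7  12.1  40. ] z30 [539.1  14.7  30. ]
panel edge top z50 [548.   14.3  50. ] [631.    9.3  50. ] [451.2  26.4  50. ]
```

{"method": "jog_arm", "body": {"motion": [[[10,4,0],-0.14],[[20,8,0],-0.28],[[30,12,0],-0.42],[[41.6,16.2,0],-0.56],[[41.6,16.2,0],-0.7]]}}

```text
t: 6.5
eef_pos: [531.0, -100.0, 198.4]
tcp_rot: [3.141, -0.0, 0.652]
ft_force: [0.6, 0.4, -1.5]
opening: 0.122
grip_force: 30.0
```

{"method": "jog_arm", "body": {"motion": [[[0,0,0],-0.14],[[0,0,0],-0.28],[[0,0,0],-0.42],[[0,0,0],-0.56],[[0,0,0],-0.7]]}}

```text
t: 7.0
eef_pos: [529.9, -99.4, 198.4]
tcp_rot: [-3.141, 0.0, 1.352]
ft_force: [-0.6, 0.3, -0.8]
opening: 0.127
grip_force: 30.0
```

{"method": "jog_arm", "body": {"motion": [[[0,0,10],-0.1],[[0,0,30],-0.171],[[0,0,50],-0.171],[[0,0,50],-0.171],[[0,0,50],-0.171]]}}

```text
t: 7.5
eef_pos: [530.1, -99.0, 148.8]
tcp_rot: [-3.141, -0.0, 1.517]
ft_force: [0.1, 0.8, -1.1]
opening: 0.125
grip_force: 30.0
```

```bash
python3 - <<'E'
from h import *
c=read_camera("wrist");cv2.imwrite("pics/w3.png",c["img"]);np.save("w3.npy",c,allow_pickle=True)
s=state();print(s["eef_pos"],s["tcp_rot"],s["ft_force"],s["joints"])
for y in(-130,-99,-60):print(proj(c,[535.25+.053*y,y,30],1).round(1))
E
```

```text
[530.31847674 -98.89757644 149.22973997] [3.14106965e+00 2.28612239e-04 1.51761655e+00] [ 0.78933718 -0.28773348 -1.81564276] [-3.06792581e-01  4.84873768e-01  1.86621999e+00 -1.26813848e-04
  7.89935270e-01 -2.53523628e-01]
[251.1 230.6]
[251. 199.]
[251.  156.7]
```

View pics/w3.png

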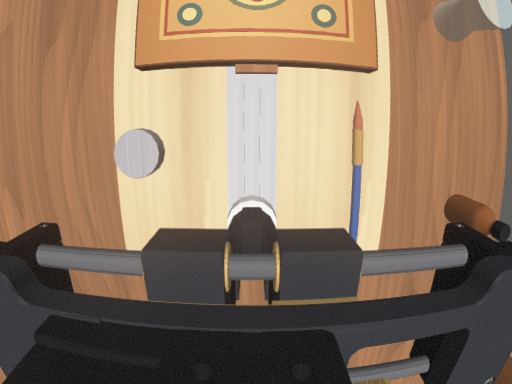

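The slot lips show as dark lines at u≈245 and 260. The toggle is at u≈252, with the batten end at (257,70). Next I'll measure the lateral offset.

```bash
python3 - <<'E'
from h import *
c=np.load("w3.npy",allow_pickle=True).item();im=c["img"].astype(int);b=im[:,:,0]
for v in(95,115,135,155,175,188):
    r=im[v-4:v+5].mean((0,2));seg=r[236:270]
    L=236+seg[:17].argmin();R=236+17+seg[17:].argmin()
    bb=b[v-4:v+5].mean(0);t=(bb[215]+bb[238])/2;k=np.where(bb[215:295]>t)[0]+215;e=(k.min(),k.max())
    W=[pix2z(c,x,v,30,1)[:2].round(1).tolist() for x in(L,R,*e)]
    print(v,L,R,e,"slot ctr",np.mean(W[:2],0).round(1),"rail ctr",np.mean(W[2:],0).round(1),"model x",round(535.25+.053*W[0][1],1))
for z in (85,130): print("tool axis",proj(c,[530.3,-98.9,z],1).round(1))
g=im[195:235,225:280]
for v in(200,204,208,212,216,220): 
    k=np.where(im[v,225:280].mean(1)>140)[0]+225;d=np.where(im[v,225:280].mean(1)<90)[0]+225;print(v,k.min() if len(k) else 0,k.max() if len(k) else 0,(d.min(),d.max()) if len(d) else 0)
E
```

```text
95 243 260 (np.int64(227), np.int64(276)) slot ctr [535.4  -4.9] rail ctr [535.4  -4.6] model x 535.0
115 243 260 (np.int64(227), np.int64(276)) slot ctr [534.5 -22.8] rail ctr [534.5 -22.6] model x 534.1
135 241 259 (np.int64(227), np.int64(276)) slot ctr [532.2 -40.6] rail ctr [533.6 -40.5] model x 533.1
155 244 259 (np.int64(227), np.int64(276)) slot ctr [532.6 -58.6] rail ctr [532.6 -58.4] model x 532.2
175 244 254 (np.int64(227), np.int64(276)) slot ctr [529.3 -76.6] rail ctr [531.6 -76.6] model x 531.2
188 244 259 (np.int64(228), np.int64(275)) slot ctr [531.  -88.7] rail ctr [531.  -88.6] model x 530.6
tool axis [251.3 217.2]
tool axis [251.1 240.2]
200 225 279 0
204 225 279 0
208 225 279 (np.int64(243), np.int64(260))
212 225 279 (np.int64(240), np.int64(263))
216 225 279 (np.int64(234), np.int64(269))
220 225 279 (np.int64(232), np.int64(271))
```

{"method": "jog_arm", "body": {"motion": [[[0,0,25],0],[[0,0,42],0],[[0,0,47],0],[[0,0,51],0],[[0,0,53],0]]}}

```text
t: 8.05
eef_pos: [530.5, -98.4, 96.3]
tcp_rot: [3.14, 0.0, 1.519]
ft_force: [1.2, -0.2, -1.2]
opening: 0.126
grip_force: 30.0
```

{"method": "jog_arm", "body": {"motion": [[[0,0,2],0],[[0,0,4],0],[[0,0,6],0],[[0,0,6],0],[[0,0,6],0]]}}

```text
t: 8.55
eef_pos: [530.1, -98.2, 89.7]
tcp_rot: [3.142, 0.0, 1.519]
ft_force: [-0.3, 0.3, -1.8]
opening: 0.124
grip_force: 30.0
```

{"method": "jog_arm", "body": {"motion": [[[0,0,2],0],[[0,0,4],0],[[0,0,6],0],[[0,0,6],0],[[0,0,6],0]]}}

```text
t: 9.05
eef_pos: [530.3, -98.3, 84.3]
tcp_rot: [3.141, 0.0, 1.519]
ft_force: [-2.4, 0.9, 11.3]
opening: 0.123
grip_force: 30.0
```

Collar compressed about 5 mm, and the foot is in the channel. Turning clockwise now.

{"method": "jog_arm", "body": {"motion": [[[0,0,0],0.1],[[0,0,0],0.2],[[0,0,0],0.3],[[0,0,0],0.4],[[0,0,0],0.4]]}}

```text
t: 9.55
eef_pos: [530.7, -98.4, 84.5]
tcp_rot: [3.14, -0.0, 1.115]
ft_force: [-0.8, 0.3, 9.7]
opening: 0.12
grip_force: 30.0
```

{"method": "jog_arm", "body": {"motion": [[[0,0,0],0.12],[[0,0,0],0.24],[[0,0,0],0.36],[[0,0,0],0.48],[[0,0,0],0.6]]}}

```text
t: 10.05
eef_pos: [530.3, -98.1, 84.4]
tcp_rot: [3.141, -0.001, 0.514]
ft_force: [-1.6, 0.6, 10.4]
opening: 0.126
grip_force: 30.0
```

{"method": "jog_arm", "body": {"motion": [[[0,0,0],0.12],[[0,0,0],0.24],[[0,0,0],0.36],[[0,0,0],0.48],[[0,0,0],0.571]]}}

```text
t: 10.55
eef_pos: [530.2, -98.1, 84.3]
tcp_rot: [3.141, -0.001, -0.057]
ft_force: [-2.5, 2.4, 10.7]
opening: 0.123
grip_force: 30.0
```

{"method": "jog_arm", "body": {"motion": [[[0,0,0],0],[[0,0,0],0],[[0,0,0],0]]}}

```text
t: 10.85
eef_pos: [530.2, -98.1, 84.3]
tcp_rot: [3.142, -0.001, -0.052]
ft_force: [-2.2, 1.9, 9.0]
opening: 0.121
grip_force: 30.0
```

```bash
python3 - <<'E'
from h import *
s=state();print(s["eef_pos"],s["tcp_rot"],s["ft_force"],s["moment"])
E
```

```text
[530.20359478 -98.13003934  84.339162  ] [ 3.14150719e+00 -8.12887610e-04 -5.24327867e-02] [-2.23834548  1.91718818  8.99633662] [ 0.41805058  0.45268136 -0.05760669]
```

{"method": "jog_arm", "body": {"motion": [[[0,0,-1],0],[[0,0,-1.5],0],[[0,0,-2],0],[[0,0,-2],0],[[0,0,-2],0]]}}

```text
t: 11.35
eef_pos: [530.2, -98.1, 86.1]
tcp_rot: [3.142, -0.001, -0.052]
ft_force: [-1.2, 1.8, 7.9]
opening: 0.131
grip_force: 30.0
```

{"method": "jog_arm", "body": {"motion": [[[0,0,-0.5],0],[[0,0,-1],0],[[0,0,-1],0],[[0,0,-1],0],[[0,0,-1],0]]}}

```text
t: 11.85
eef_pos: [530.1, -98.1, 86.5]
tcp_rot: [-3.142, -0.0, -0.052]
ft_force: [1.7, 2.2, -0.3]
opening: 0.126
grip_force: 30.0
```

{"method": "jog_arm", "body": {"motion": [[[0,0,0.5],0],[[0,0,0.5],0],[[0,0,0.5],0]]}}

```text
t: 12.15
eef_pos: [530.2, -98.2, 86.5]
tcp_rot: [3.141, -0.0, -0.052]
ft_force: [-0.9, 2.7, 4.6]
opening: 0.122
grip_force: 30.0
```

```bash
python3 - <<'E'
from h import *
for i in range(4):
    s=state();print(s["eef_pos"].round(2),s["ft_force"].round(2),s["t"]);read_camera("wrist")
E
```

```text
[530.17 -98.17  86.49] [-0.87  2.68  4.63] 12.15
[530.15 -98.17  86.48] [-0.19  2.03  5.83] 12.2
[530.14 -98.16  86.49] [-0.73  3.09  5.62] 12.25
[530.16 -98.15  86.47] [-0.81  2.79  5.77] 12.3
```

{"method": "jog_arm", "body": {"motion": [[[0,-4,0],0],[[0,-12,0],0],[[0,-20,0],0],[[0,-28,0],0],[[0,-36,0],0]]}}

```text
t: 12.85
eef_pos: [532.0, -63.2, 86.5]
tcp_rot: [3.14, -0.001, -0.052]
ft_force: [-2.3, -7.5, 5.8]
opening: 0.126
grip_force: 30.0
```

{"method": "jog_arm", "body": {"motion": [[[0,-8,0],0],[[0,-16,0],0],[[0,-24,0],0],[[0,-32,0],0],[[0,-38,0],0]]}}

```text
t: 13.35
eef_pos: [534.0, -25.0, 86.5]
tcp_rot: [3.14, -0.0, -0.051]
ft_force: [-1.9, -7.6, 5.4]
opening: 0.124
grip_force: 30.0
```

{"method": "jog_arm", "body": {"motion": [[[0,-3,0],0],[[0,-6,0],0],[[0,-9,0],0],[[0,-12,0],0],[[0,-14,0],0]]}}

```text
t: 13.85
eef_pos: [534.7, -11.2, 86.5]
tcp_rot: [3.14, -0.0, -0.051]
ft_force: [-1.8, -7.4, 4.5]
opening: 0.128
grip_force: 30.0
```

{"method": "jog_arm", "body": {"motion": [[[0,-1.2,0],0],[[0,-2.4,0],0],[[0,-3.6,0],0],[[0,-4.8,0],0],[[0,-6,0],0]]}}

```text
t: 14.35
eef_pos: [535.0, -5.4, 86.5]
tcp_rot: [3.14, -0.0, -0.052]
ft_force: [-2.4, -7.2, 4.8]
opening: 0.123
grip_force: 30.0
```

{"method": "jog_arm", "body": {"motion": [[[0,-0.8,0],0],[[0,-1.6,0],0],[[0,-2.4,0],0],[[0,-3.2,0],0],[[0,-4,0],0]]}}

```text
t: 14.85
eef_pos: [535.2, -1.5, 86.5]
tcp_rot: [3.14, -0.0, -0.051]
ft_force: [-2.3, -9.1, 5.0]
opening: 0.125
grip_force: 30.0
```

{"method": "jog_arm", "body": {"motion": [[[0,-0.5,0],0],[[0,-1,0],0],[[0,-1.5,0],0],[[0,-2,0],0]]}}

```text
t: 15.25
eef_pos: [535.3, 0.4, 86.5]
tcp_rot: [3.14, -0.0, -0.052]
ft_force: [-1.9, -8.7, 5.7]
opening: 0.126
grip_force: 30.0
```

{"method": "jog_arm", "body": {"motion": [[[0,-0.5,0],0],[[0,-1,0],0],[[0,-1.5,0],0],[[0,-2,0],0]]}}

```text
t: 15.65
eef_pos: [535.4, 2.1, 86.5]
tcp_rot: [3.139, -0.0, -0.051]
ft_force: [-1.5, -12.6, 4.9]
opening: 0.125
grip_force: 30.0
```

{"method": "jog_arm", "body": {"motion": [[[0,-0.5,0],0],[[0,-1,0],0],[[0,-1,0],0]]}}

```text
t: 15.95
eef_pos: [535.5, 2.9, 86.5]
tcp_rot: [3.139, -0.0, -0.051]
ft_force: [-3.0, -13.9, 4.5]
opening: 0.126
grip_force: 30.0
```

```bash
python3 - <<'E'
from h import *
for i in range(3):
    c=read_camera("wrist");s=state();print(s["eef_pos"].round(2),s["ft_force"].round(2),s["t"])
cv2.imwrite("pics/w4.png",c["img"])
E
```

```text
[535.54   2.94  86.48] [ -0.42 -14.02   5.37] 16.0
[535.55   2.95  86.5 ] [ -2.1  -12.8    5.74] 16.05
[535.53   2.92  86.46] [ -2.22 -13.99   6.7 ] 16.1
```

View pics/w4.png

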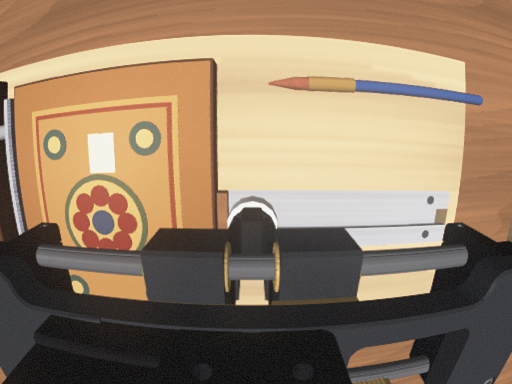

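The collar bears on the batten end at (225,205), and the fingers are clear of the panel. The push is now about 6 N above sliding friction, so I go a little further.

{"method": "jog_arm", "body": {"motion": [[[0,-0.5,0],0],[[0,-1,0],0],[[0,-1.4,0],0],[[0,-1.4,0],0]]}}

```text
t: 16.5
eef_pos: [535.6, 4.0, 86.5]
tcp_rot: [3.139, -0.0, -0.051]
ft_force: [-1.9, -17.3, 5.2]
opening: 0.125
grip_force: 30.1
```

{"method": "jog_arm", "body": {"motion": [[[0,-0.3,0],0],[[0,-0.3,0],0],[[0,-0.3,0],0]]}}

```text
t: 16.8
eef_pos: [535.6, 4.2, 86.5]
tcp_rot: [3.139, -0.0, -0.051]
ft_force: [-1.9, -17.9, 5.7]
opening: 0.126
grip_force: 30.1
```

{"method": "jog_arm", "body": {"motion": [[[0,0,0],0],[[0,0,0],0],[[0,0,0],0],[[0,0,0],0],[[0,0,0],0]], "grip": 0.6}}

```text
t: 17.3
eef_pos: [535.5, 6.5, 86.1]
tcp_rot: [3.141, 0.0, -0.052]
ft_force: [0.3, 0.1, -0.6]
opening: 0.396
grip_force: 0.0
```

{"method": "jog_arm", "body": {"motion": [[[0,0,0],0],[[0,0,-5],0],[[0,0,-20],0],[[0,0,-50],0],[[0,0,-90],0]]}}

```text
t: 17.8
eef_pos: [534.8, 6.4, 176.3]
tcp_rot: [-3.142, 0.003, -0.052]
ft_force: [0.3, -0.8, 0.3]
opening: 0.399
grip_force: 0.0
```

```bash
python3 - <<'E'
from h import *
c=read_camera("wrist");s=state();print(s["eef_pos"].round(2),s["ft_force"].round(2),s["t"],s["opening"])
cv2.imwrite("pics/w5.png",c["img"])
E
```

```text
[537.2    6.31 183.01] [ 2.31 -0.2   6.46] 17.85 0.3973902874975085
```

View pics/w5.png

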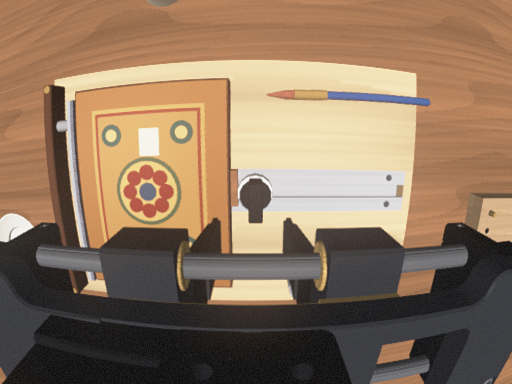

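The stop stands alone, upright, with its collar on the batten (237,188) and the wing across the slot. The brush is undisturbed. I'll check its settled position.

```bash
python3 - <<'E'
from h import *
c=read_camera("wrist");s=state();im=c["img"].astype(int);print(s["eef_pos"].round(2),s["ft_force"].round(2))
for v in (205,210,214,218):
    r=im[v,240:275].mean(1);k=np.where(r<110)[0]+240
    print(v,k.min() if len(k) else 0,k.max() if len(k) else 0,pix2z(c,(k.min()+k.max())/2,v,86,1).round(1) if len(k) else 0)
print([proj(c,[535.3-15,y,86],1).round(1) for y in(2,3,4,5,6)])
t=read_camera("top")
for o in("tin","saucer","jar_red","jar_yellow"): print(o,[np.round(d["box"]).tolist() for d in cut_out(o,t)][:1])
E
```

```text
[537.26   6.26 180.74] [-0.07 -0.31 -0.36]
205 242 267 [537.3   4.9  86. ]
210 248 262 [532.9   4.7  86. ]
214 249 261 [529.3   4.9  86. ]
218 249 261 [525.7   5.   86. ]
[array([258.8, 223.8]), array([257.7, 223.8]), array([256.5, 223.9]), array([255.4, 223.9]), array([254.2, 224. ])]
tin [[264.0, 236.0, 273.0, 250.0]]
saucer [[108.0, 211.0, 152.0, 248.0]]
jar_red [[373.0, 171.0, 407.0, 199.0]]
jar_yellow [[86.0, 167.0, 117.0, 191.0]]
```

```bash
python3 - <<'E'
from h import *
c=read_camera("wrist");s=state()
def dark(im,v,lo=225,hi=285):
    k=np.where(im[v,lo:hi].astype(int).mean(1)<110)[0]+lo
    return (k.min()+k.max())/2 if len(k) else None
def white(im,v):
    k=np.where(im[v,225:285].astype(int).min(1)>232)[0]+225
    return (k.min(),k.max()) if len(k) else None
w2=np.load("w2.npy",allow_pickle=True).item()
w4=dict(w2);E=np.array(w2["extrinsics"]).copy();E[:3,3]+=np.array([535.53,2.93,86.48])-[489.28,-80.71,198.42];w4["extrinsics"]=E
i2=w2["img"];i4=cv2.imread("pics/w4.png");i3=np.load("w3.npy",allow_pickle=True).item()["img"]
for n,i,cc,z in(("w2",i2,w2,185),("w4",i4,w4,86-28)):
    for v in(208,211,214,217,220,224):
        d=dark(i,v);print(n,v,d,white(i,v),pix2z(cc,d,v,z,1).round(2) if d else "")
for v in(172,176,180,184,188,192,196): 
    d=dark(c["img"],v,238,274);print("now",v,d,white(c["img"],v),pix2z(c,d,v,58,1).round(2) if d else "")
print(s["eef_pos"])
E
```

```text
w2 208 251.5 (np.int64(234), np.int64(269)) [510.45 -80.47 185.  ]
w2 211 251.5 (np.int64(231), np.int64(271)) [508.7  -80.37 185.  ]
w2 214 251.5 (np.int64(230), np.int64(273)) [506.94 -80.28 185.  ]
w2 217 251.0 (np.int64(228), np.int64(274)) [505.18 -79.9  185.  ]
w2 220 251.5 (np.int64(228), np.int64(275)) [503.38 -80.09 185.  ]
w2 224 249.0 (np.int64(228), np.int64(275)) [501.06 -78.55 185.  ]
w4 208 243.5 (np.int64(236), np.int64(268)) [552.59   8.31  58.  ]
w4 211 245.0 (np.int64(232), np.int64(271)) [550.63   7.51  58.  ]
w4 214 247.0 (np.int64(231), np.int64(273)) [548.64   6.39  58.  ]
w4 217 252.0 (np.int64(229), np.int64(274)) [546.54   3.41  58.  ]
w4 220 251.5 (np.int64(228), np.int64(276)) [544.6    3.83  58.  ]
w4 224 251.5 (np.int64(228), np.int64(276)) [541.97   3.96  58.  ]
now 172 None None 
now 176 None None 
now 180 254.5 (np.int64(245), np.int64(264)) [552.04   4.03  58.  ]
now 184 254.5 (np.int64(241), np.int64(268)) [548.35   4.21  58.  ]
now 188 255.0 (np.int64(239), np.int64(270)) [544.63   3.95  58.  ]
now 192 254.5 (np.int64(238), np.int64(271)) [540.93   4.59  58.  ]
now 196 255.0 (np.int64(238), np.int64(238)) [537.16   4.32  58.  ]
[535.07446358   6.38122563 175.10700974]
```

```bash
python3 -c "
from cell import *
print(job_done())"
```

```text
the job is handed in; nothing more can be done
None
```

The job is handed in, but the verdict was not reported: the stop is locked in the slot with its collar on the batten, pushed with about 10 N and let go at 17 s, and it settled back about 1 mm.

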